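# Set the pack-length jig and hold it with its cam lever closed

## Robot

A 7-joint arm with a two-finger parallel gripper is mounted at the origin on the work surface. World frame = base frame: x ahead of the robot, y to its left, z up, the work surface at z = 0. Lengths are in m, angles in rad, forces in N, time in s.
With the tool pointing down it reaches from about 0.425 to 0.925 m from the base axis. Payload 6.8 kg.
Tool frame: the origin (TCP) lies on the front face of the gripper's body, between the roots of the fingers; the fingertips stand 73 mm ahead of it and the grasp point (between the pads) lies 54 mm ahead of it (env.nose_length is the distance from the TCP to the fingertips, in m); z points along the fingers, y is the line along which they close (so a half turn about z gives the same grasp; the last joint's range is limited). The gripper opens to 85 mm and grips with 20 to 120 N. Pads are 22 mm wide; open, the fingers measure 114 mm over their backs; the gripper's body (76 mm by 85 mm) begins 54 mm behind the grasp point. The pads swing forward as they close: fully open they stand 13 mm farther back than shut.
Start: joints at [-1.408, 0.477, 0.022, 1.555, -0.011, 1.109, -0.083], TCP at [0.181, 0.65, 0.304] pointing down, gripper open.
Joint ranges: [-2.96, 2.96], [-0.34, 2.1], [-1.41, 1.46], [0.24, 2.44], [-1.37, 4.51], [0.17, 1.92], [-2.96, 2.96]. Speed limits (rad/s): [2.39, 2.39, 3.14, 3.14, 3.14, 3.14, 3.14].

## Interface

Orientations are given as a unit quaternion [w, x, y, z].
In Python, from cell import env, kin, camera, calibration, job gives the robot as it stands. The module is installed in compiled form; this text tells all that it offers. Calls block until the motion is done:
- env.reach(position, orientation): joint-space move of the TCP to a pose.
- env.movel(position, velocity=0.15, rot=None, stop_force=None): straight line of the TCP; rot=None keeps the orientation; velocity is the mean speed in m/s. With stop_force (N) it stops when the force on the tool has changed by that much, and returns True; else False.
- env.goto_joints(angles): joint-space move.
- env.grip(opening, f_grip=None): finger opening in m; f_grip is the grip in N (None keeps the last); returns when the fingers have stopped.
- env.dwell(seconds).
- kin.inverse_kinematics(position, orientation): joint angles nearest the present ones, or None.
- env.get_state(): the state.
- camera(name): name is "scene" or "top" or "wrist"; returns (picture, depth): 420x560x3 uint8, blue, green, red; 420x560 float32, m along the optical axis (not along the pixel's ray), 0 where there is no reading.
- calibration(name): a dict with "fx", "fy", "cx", "cy" (pixels), "rvec" (rotation vector, rad) and "tvec" (3), from world to camera coordinates, as OpenCV has them. Camera axes: x right, y down, z forward; pixel columns grow to the right and rows downward; lengths in m; the calibration is good to about 2 mm. A picture is of the moment at which its call begins: read the wrist's pose just before it. calibration takes no time and is no camera call; for the wrist camera it gives the pose at the moment of the call.
A pose or a line that the arm cannot do raises env.PlanningError and nothing moves.
- job.job_done(): hands the job in; it is judged then, once.
The state is a dict: "time": time; "qpos": joint angles; "joint_velocities": joint speeds; "joint_torque": joint torques, N m; "tcp_pos": TCP position; "orientation": TCP orientation; "force": force on the tool from outside, world axes, zero at the start; "torque": the same for the moment, N m; "opening": finger opening in m; "gripper_force": force on a finger pad.
Only numpy, scipy, OpenCV 4.12 (cv2) and the standard library are available. Lean on these libraries where they do the work, as an engineer would, in place of code of your own. Each camera call takes 0.05 s, during which the arm holds its last target. There are 200 camera calls.

## Task

Lift the deep grey lid off the pack-length jig by its knob and set it down, right way up and without dropping it, in the middle of the black rubber mat. Then take the upright knob of the cam lever, draw the spring-loaded sliding leg out until its index line is level with the line on the marker block, and keep the leg there while you swing the lever fully closed. The lever does not lock yet because its screw is still missing, so finish while still holding the lever knob, with the leg at its mark and the lever closed; leave the other things on the bench alone.

Things in the scene. Friction and masses are not known exactly. Their poses are not given: they have to be found in the camera images.
- jig: Pack-length jig: grey plastic tray fixed to the bench, 140 mm (its x) by 230 mm (its y) and 26 mm high, covered at the start by the deep grey lid. Origin at the centre of its underside. A black rail along its y axis carries the sliding leg; a fixed fence up to 34 mm above the bench stands across its -y end. It stands at the left or at the right of the bench, at varying yaw. Apart from the lever knob, nothing of the jig, leg or lever is higher than 36 mm above the bench.
- mat: Black rubber mat fixed on the bench on the other side from the jig, 180 mm (x) by 290 mm (y), 2 mm thick, empty at the start. Origin at the centre of its underside.
- lid: The deep lid, a grey inverted plastic box 144 mm (its x) by 234 mm (its y), 54 mm high without its knob, weight 0.22 to 0.42 kg; its lower rim rests loose on the tray's rim, 26 mm above the bench, long sides over the tray's long sides. Origin at the centre of its lower rim. It must rise at least 50 mm to clear what is inside.
- lid_knob (a point): Centre of the round black grip of the lid's knob, on the lid's vertical centre line: diameter 26 mm, 24 mm high (12 mm above and below this point), on a 16 mm stem 12 mm high. This point is 78 mm above the lid's lower rim and 24 mm above the lid's top face; with the lid on the jig it is 104 mm above the bench, with the lid on the mat 80 mm.
- leg (a joint): Travel of the sliding leg along the jig's +y axis, in m: 0 fully in (start), 0.065 fully out. A spring draws it back in with 3 N at 0, rising to 7 N at 0.065. The leg is a flat steel bar with an upright aluminium stop plate and carries the cam lever on top. The spring draws it in whenever it is let go, lever open or closed.
- lever (a joint): Angle of the cam lever about its upright pivot on the leg, in rad: 0 fully closed (against a stop, lever pointing along the jig's +y axis), growing as it opens; starts between 0.85 and 1.1; stop at 1.3. In the jig's axes the lever knob lies from the pivot by 55 mm times (-sin(angle), +cos(angle)), so closing means following an arc about the pivot while the pivot stays put. The hinge is a little stiff (about 1 N at the knob) and stays where left.
- lever_knob (a point): Centre of the upright round black knob at the lever's end: diameter 18 mm, 34 mm of free height, from 36 to 70 mm above the bench; this point is 54 mm above the bench. Firmly gripped it does not turn easily between the fingers, so the gripper should turn with the lever about the vertical as it closes (by the lever's angle, clockwise seen from above), or grip lightly. Its axis is 55 mm from the lever's pivot.
- lever_pivot (a point): Top of the lever at its pivot on the leg, 36 mm above the bench, on the leg's centre line. It moves with the leg. When the leg is fully in, it is 20 mm to +x and 40 mm to -y of the jig's origin, in the jig's axes.
- index (a point): The leg's index line: middle of the short black ridge (2 mm wide) on a steel lug at the +x side of the leg, beside the lever's pivot (16 mm to its +x, in the jig's axes). 26 mm above the bench. It moves with the leg.
- mark (a point): The length mark: middle of the black ridge (2 mm wide) on top of the small aluminium marker block, 12 by 10 by 14 mm high, fixed on the black scale strip along the jig's +x side, 30 mm to +x of the leg's centre line, 25 mm above the bench. Its axes are those of the jig. The leg is at its mark when the index has the same place as this along the jig's y axis; that takes 24 to 50 mm of leg travel, different each time.
- cell_a_mid (a point): Centre of a red battery cell standing upright, diameter 18 mm, 65 mm high, between jig and mat. Leave alone.
- cell_b_mid (a point): Centre of a second such upright cell, between jig and mat. Leave alone.
- pack: Row of five red cells in black end holders, 74 by 102 by 22 mm, lying at the far side. Origin at the centre of its underside. Leave alone.
- tape: Roll of amber tape, diameter 72 mm, 18 mm high, at the near side. Origin at the centre of its underside. Leave alone.
- driver_grip (a point): Middle of the handle of a black-handled screwdriver lying at the near side. Leave alone.
- shell: Empty black battery shell, an open box 80 by 130 by 45 mm, at the far side. Origin at the centre of its underside. Leave alone.
- flux: White plastic bottle, diameter 40 mm, 100 mm high, at the far side. Origin at the centre of its underside. Leave alone.

How it is judged:
By the outcome, as a careful person would: the job done as asked, in the order asked, and still so for the second after the job is handed in, while the arm keeps its last pose, push and grip.
It also fails if it takes over 62 s, if anything falls off the work surface, if the arm or the gripper's body presses on something with over 40 N, if the wrist force passes 120 N, or if a joint passes its speed limit or range.

## Working session

There is one attempt and no reset: what is moved stays moved. The work goes in short steps, each a Python script; the robot and the scene stay as the last script left them, time stands still between calls to the robot, and variables do not carry over. Pictures are saved under pics/ and viewed, at most 10 in all, crops included, and the job is handed in when it is done.

```bash
mkdir -p pics; cat > h.py <<'E'
import numpy as np, cv2
from cell import env, kin, camera, calibration, job
from scipy.spatial.transform import Rotation as R
def snap(n,f):
    c=calibration(n); p,d=camera(n); cv2.imwrite('pics/'+f+'.png',p); np.savez('pics/'+f+'.npz',p=p,d=d,**c); return p,d,c
def cam(c):
    return R.from_rotvec(np.ravel(c['rvec'])).as_matrix(), np.ravel(c['tvec'])
def ray(c,u,v,z):
    "point on pixel ray at world height z"
    M,t=cam(c); o=-M.T@t; r=M.T@np.array([(u-c['cx'])/c['fx'],(v-c['cy'])/c['fy'],1.])
    return o+r*(z-o[2])/r[2]
def cloud(d,c):
    M,t=cam(c); v,u=np.mgrid[:d.shape[0],:d.shape[1]]
    P=np.stack([(u-c['cx'])/c['fx']*d,(v-c['cy'])/c['fy']*d,d],-1)
    return (P-t)@M
def down(yaw):
    "tool z down; tool y axis (closing line) at angle yaw from world x... y=(cos,sin)"
    y=np.array([np.cos(yaw),np.sin(yaw),0]); z=np.array([0,0,-1.]); x=np.cross(y,z)
    q=R.from_matrix(np.stack([x,y,z],1)).as_quat(); return np.r_[q[3],q[:3]]
E
python3 - <<'E'
from h import *
p,d,c=snap('top','top1'); snap('scene','sc1')
s=env.get_state(); print(s['time'],s['tcp_pos'],s['orientation'],s['opening'])
P=cloud(d,c); m=(P[...,2]>.075)&(P[...,2]<.085)&(d>0)
n,l,st,ce=cv2.connectedComponentsWithStats(m.astype(np.uint8))
for i in range(1,n):
    if st[i,4]>300:
        Q=P[l==i][:,:2]; print(st[i],ce[i],cv2.minAreaRect((Q*1000).astype(np.float32)), Q.mean(0))
E
```

```text
0.1 [0.18043463 0.65001073 0.30302749] [-5.20486307e-05  1.34963271e-01  9.90850258e-01 -8.23904484e-04] 0.08516780784715078
[ 106  159  126   90 7699] [169.20924795 203.63488765] ((582.0868530273438, 209.08270263671875), (234.72100830078125, 144.1815643310547), 79.74079895019531) [0.58113945 0.20831026]
```

View pics/top1.png

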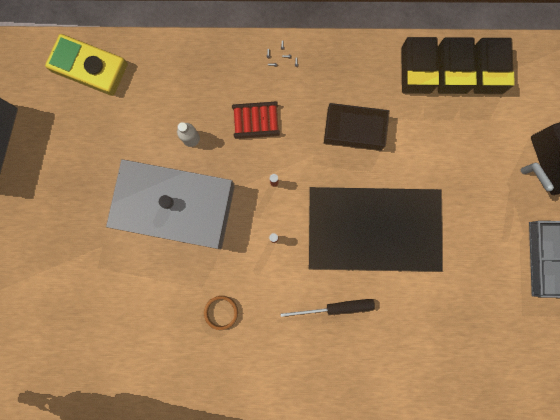

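The top picture shows the lid at the left, with its knob near (166,202). The mat is at the right, with corners near (309,188), (441,188), (442,270) and (309,271). The cells stand between them at (273,180) and (273,238).

```bash
python3 - <<'E'
from h import *
z=dict(np.load('pics/top1.npz')); P=cloud(z['d'],z)
k=P[(P[...,2]>.108)&(P[...,2]<.122)&(np.hypot(P[...,0]-.582,P[...,1]-.209)<.05)]; print('knob',len(k),(k.min(0)+k.max(0))/2,k.mean(0))
print('ray knob top',ray(z,166,201.5,.116))
mat=(z['p'].max(-1)<45)&(P[...,2]<.02)
n,l,st,ce=cv2.connectedComponentsWithStats(mat.astype(np.uint8))
i=1+np.argmax([s[4] if 300<s[0]<320 and s[3]<120 else 0 for s in st[1:]]); print(st[i],ce[i])
Q=[ray(z,u,v,.002)[:2]*1000 for v,u in np.argwhere(l==i)]
print('mat',cv2.minAreaRect(np.array(Q,np.float32)))
E
```

```text
knob 138 [0.58169184 0.20842643 0.11374652] [0.58148764 0.20826455 0.11486032]
ray knob top [0.58097874 0.206213   0.116     ]
[438  47   2  10  12] [438.16666667  51.33333333]
mat ((941.7033081054688, -372.2674560546875), (2.2483041286468506, 21.11504554748535), 88.82363891601562)
```

```bash
python3 - <<'E'
from h import *
z=dict(np.load('pics/top1.npz'))
c=np.array([ray(z,u,v,.002)[:2] for u,v in [(309,187.5),(441.5,187.5),(442,270.5),(309,271)]]); print(c.round(4)); m=c.mean(0); print('mat',m)
yaw=np.deg2rad(79.74); x,y=.5817,.2085
pts=[((x,y,.30),yaw),((x,y,.158),yaw),((m[0],m[1],.32),np.pi/2),((m[0],m[1],.134),np.pi/2)]
for p,a in pts:
    for b in (a,a+np.pi): print(p[:2],kin.inverse_kinematics(np.array(p),down(b)))
E
```

```text
[[ 0.6287 -0.0817]
 [ 0.6315 -0.3724]
 [ 0.4504 -0.3697]
 [ 0.4459 -0.0826]]
mat [ 0.53915222 -0.2265942 ]
(0.5817, 0.2085) [-0.67153011  0.3950577   0.29944534  1.71908636 -0.13147785  1.0471211
  1.06382002]
(0.5817, 0.2085) [-1.01377283  0.48218585  0.78973947  1.74121017 -0.38282801  1.07924301
 -1.8464809 ]
(0.5817, 0.2085) [-0.62018581  0.56041161  0.23634746  1.82656262 -0.178776    0.77526319
  1.1011427 ]
(0.5817, 0.2085) [-0.92719474  0.65164132  0.6778024   1.84752669 -0.53910122  0.83431876
 -1.72563414]
(np.float64(0.5391522176577466), np.float64(-0.22659420042028236)) [-0.5211198   0.55023807  1.16492355  1.80830728 -0.55209511  1.15796055
  2.39580096]
(np.float64(0.5391522176577466), np.float64(-0.22659420042028236)) [-0.519778    0.54828407  1.16176675  1.80825051 -0.54959866  1.15684187
 -0.74817247]
(np.float64(0.5391522176577466), np.float64(-0.22659420042028236)) [-0.12710832  0.61118948  0.56341593  1.93482215 -0.47731185  0.73035246
  2.28887795]
(np.float64(0.5391522176577466), np.float64(-0.22659420042028236)) [-0.14928171  0.62027605  0.59547513  1.93622457 -0.50625097  0.73739593
 -0.8267814 ]
```

```bash
python3 - <<'E'
from h import *
yaw=np.deg2rad(79.74); x,y=.5817,.2085
env.reach(np.array([x,y,.26]),down(yaw))
print(env.movel(np.array([x,y,.158]),stop_force=12))
print(env.grip(.0,60)); s=env.get_state(); print(s['opening'],s['gripper_force'],s['force'],s['time'])
if s['opening']>.02:
    env.movel(np.array([x,y,.30]),.12)
    s=env.get_state(); print(s['opening'],s['gripper_force'],s['force'],s['torque'],s['time'],s['tcp_pos'])
    snap('top','top2')
E
```

```text
False
False
0.024448144002211663 58.717448115348816 [-1.63685403 -0.13938068  5.56992554] 3.6583
0.024677660434537178 58.896945118904114 [ 0.96819467  0.04047217 -2.54931189] [ 0.01338152  0.01162306 -0.00096545] 4.9917 [0.58125173 0.20839443 0.29902399]
```

View pics/top2.png

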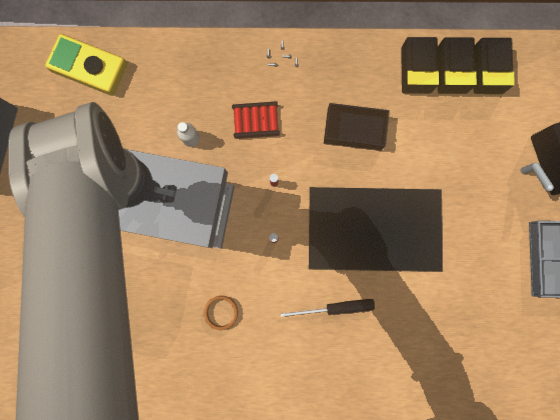

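The lid is lifted and held at about (165,195). The fence shows at the jig's right end, near (222,215), so jig +y points to world +y. Now I'll carry the lid to the mat.

```bash
python3 - <<'E'
from h import *
m=np.array([.5392,-.2266]); q=down(np.pi/2)
try: env.movel(np.r_[m,.30],.25,rot=q)
except env.PlanningError as e: print(e); env.reach(np.r_[m,.30],q)
env.movel(np.r_[m,.150],.12)
print(env.movel(np.r_[m,.129],.025,stop_force=5))
s=env.get_state(); print(s['tcp_pos'],s['force'],s['opening'],s['time'],s['qpos'])
E
```

```text
True
[ 0.53912264 -0.22654608  0.1346522 ] [-0.83499383  0.98420235  5.79193738] 0.024629016746404216 8.9667 [ 0.03382522  0.56408167  0.34005294  1.92360159 -0.28082209  0.70046624
  2.11228542]
```

```bash
python3 - <<'E'
from h import *
m=np.array([.5392,-.2266])
env.grip(.055); env.movel(np.r_[m,.24],.2)
p,d,c=snap('top','top3')
P=cloud(d,c); k=(P[...,2]>.05)&(P[...,2]<.058)&(np.abs(P[...,1]+.2266)<.2)
print('lid',cv2.minAreaRect((P[k][:,:2]*1000).astype(np.float32)))
yaw=np.deg2rad(79.74)
env.reach(np.array([.58,.205,.36]),down(yaw))
p,d,c=snap('wrist','w1'); s=env.get_state(); print(s['time'],s['tcp_pos'],s['qpos'])
cv2.imwrite('pics/w1b.png',cv2.resize(p,(784,588),interpolation=cv2.INTER_CUBIC))
a=dict(np.load('pics/top3.npz'))['p'][140:270,90:250]; cv2.imwrite('pics/t3c.png',cv2.resize(a,None,fx=4.5,fy=4.5,interpolation=cv2.INTER_CUBIC))
E
```

```text
lid ((724.3258666992188, -234.1310272216797), (248.7055206298828, 569.1885375976562), 65.22034454345703)
11.8 [0.58035211 0.20318719 0.35965068] [-0.73050159  0.34369683  0.38290907  1.66078162 -0.13670149  1.1643686
  1.0756003 ]
```

View pics/w1b.png

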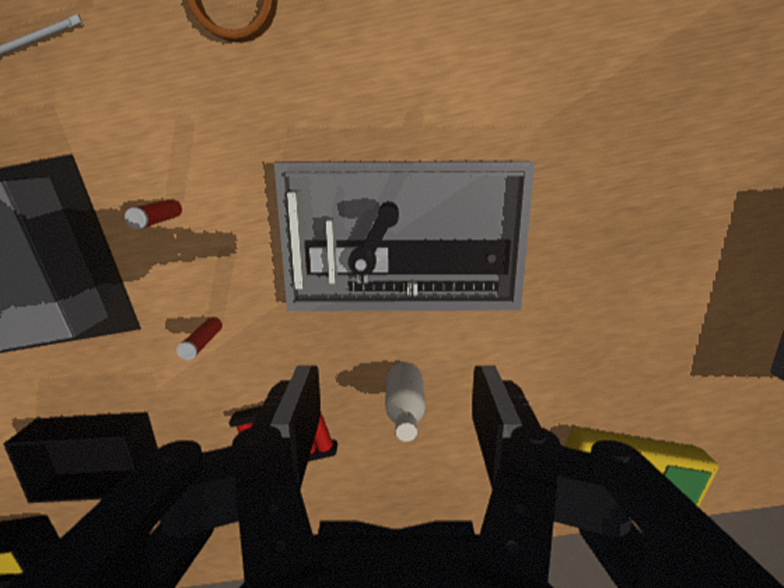

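View pics/t3c.png

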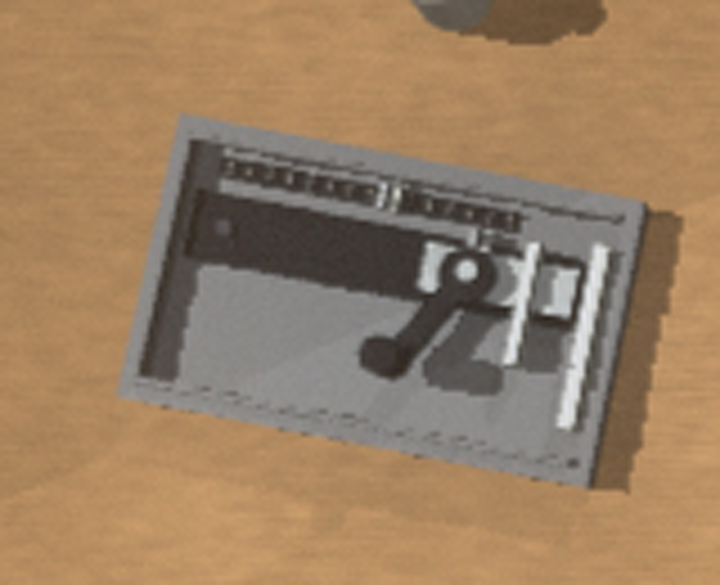

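The wrist picture (scaled 1.4×) shows the open jig: lever knob near (388,213), pivot (361,262), index lug (363,280), marker block (412,289) and fence (295,240). The fence lies toward world -y, so jig yaw is about -10.3°. Next is a closer look that centres the index and mark.

```bash
python3 - <<'E'
from h import *
z=dict(np.load('pics/w1.npz')); g=lambda u,v,h: ray(z,(u+.5)/1.4-.5,(v+.5)/1.4-.5,h)
M,t=cam(z); print('cam',-M.T@t,'axis',M[2])
a=np.deg2rad(-10.26); J=np.array([[np.cos(a),-np.sin(a)],[np.sin(a),np.cos(a)]]); o=np.array([.5817,.2085])
# tray corners at z=.026
C=np.array([g(u,v,.026)[:2] for u,v in [(275,163),(534,161),(521,310),(289,311)]]); print('tray',C.mean(0),np.linalg.norm(C-np.roll(C,1,0),axis=1))
for n,u,v,h in [('knob',388,213,.07),('piv',361,263,.036),('idx',363,280,.026),('mark',412,289,.025)]:
    w=g(u,v,h)[:2]; print(n,w,(J.T@(w-o)*1000).round(1))
# closer: target camera ~0.2 above the index/mark, same orientation
tgt=np.r_[o+J@[.03,-.02],.03]
cpos=-M.T@t; s=tgt-M[2]*.2-cpos; n=np.array([.58035,.20319,.35965])+s; print('newtcp',n)
ok=n.copy(); print(kin.inverse_kinematics(n,down(np.deg2rad(79.74))))
E
```

```text
cam [0.49856419 0.21684491 0.42977575] axis [ 0.31382355 -0.05929339 -0.94762813]
tray [0.58181194 0.20925712] [0.13977198 0.22844487 0.14025366 0.22827985]
knob [0.54809325 0.20066641] [-31.7 -13.7]
piv [0.59346543 0.1660236 ] [ 19.1 -39.7]
idx [0.61271531 0.16317446] [ 38.6 -39.1]
mark [0.63045449 0.20796312] [48.1  8.2]
newtcp [0.62667908 0.18168012 0.14939987]
[-0.60861585  0.63009032  0.32531926  1.74785484 -0.26388503  0.80668409
  1.23398782]
```

```bash
python3 - <<'E'
from h import *
env.movel(np.array([.602,.186,.222]),.2)
p,d,c=snap('wrist','w2'); print(env.get_state()['time'])
a=np.deg2rad(-10.26); J=np.array([[np.cos(a),-np.sin(a)],[np.sin(a),np.cos(a)]]); o=np.array([.5817,.2087])
M,t=cam(c); w=np.r_[o+J@[.015,-.015],.03]; q=M@w+t; u,v=int(q[0]/q[2]*c['fx']+c['cx']),int(q[1]/q[2]*c['fy']+c['cy'])
u0,v0=max(u-100,0),max(v-75,0); print(u0,v0)
cv2.imwrite('pics/w2c.png',cv2.resize(p[v0:v0+150,u0:u0+200],None,fx=4,fy=4,interpolation=cv2.INTER_CUBIC))
E
```

```text
12.7083
188 117
```

View pics/w2c.png

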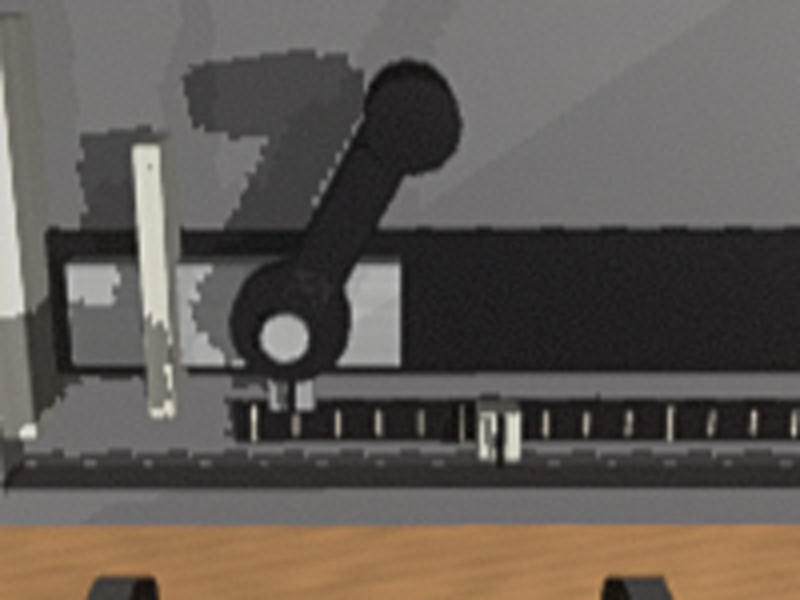

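The enlarged crop (offset 188,117, scale 4) shows the index ridge at (290,393), the mark ridge at (500,433), the pivot disc at (285,337) and the lever knob top near (414,115).

```bash
python3 - <<'E'
from h import *
z=dict(np.load('pics/w2.npz')); g=lambda u,v,h: ray(z,188+(u+.5)/4-.5,117+(v+.5)/4-.5,h)
a=np.deg2rad(-10.26); J=np.array([[np.cos(a),-np.sin(a)],[np.sin(a),np.cos(a)]]); o=np.array([.5817,.2087])
for n,u,v,h in [('knob',414,115,.07),('piv',285,330,.036),('idx',290,393,.026),('mark',500,433,.025)]:
    w=g(u,v,h)[:2]; print(n,w,(J.T@(w-o)*1000).round(1))
P=cloud(z['d'],z); k=P[(P[...,2]>.063)&(P[...,2]<.08)&(np.hypot(P[...,0]-.548,P[...,1]-.2)<.03)]
w=(k.min(0)+k.max(0))/2; print('knob d',len(k),w,k.max(0)-k.min(0),(J.T@(w[:2]-o)*1000).round(1))
E
```

```text
knob [0.54912947 0.20043657] [-30.6 -13.9]
piv [0.59333736 0.16571226] [ 19.1 -40.2]
idx [0.61094308 0.16251256] [ 37.  -40.2]
mark [0.62942316 0.20787892] [47.1  7.7]
knob d 504 [0.55076938 0.19969803 0.06747533] [0.0176521  0.01741945 0.00893052] [-28.8 -14.4]
```

```bash
cat >> h.py <<'E'
JY=np.deg2rad(-10.26); J=np.array([[np.cos(JY),-np.sin(JY)],[np.sin(JY),np.cos(JY)]]); O=np.array([.5817,.2087])
PIV=np.array([.020,-.040]); Z=.114
def knob(leg,a): return O+J@(PIV+[0,leg]+.055*np.array([-np.sin(a),np.cos(a)]))
def kyaw(a): return JY+a   # closing line across the lever (a + 90deg lever dir - 90deg)
def injig(p): return (J.T@(np.asarray(p)[:2]-O)-PIV)*1000
E
python3 - <<'E'
from h import *
a0=1.088
for l,a in [(0,a0),(.048,a0),(.048,.5),(.048,-.03)]: print(kin.inverse_kinematics(np.r_[knob(l,a),Z],down(kyaw(a))))
k=knob(0,a0); print(k)
env.grip(.055)
env.movel(np.r_[k,.20],.2,rot=down(kyaw(a0)))
print(env.movel(np.r_[k,Z],.12,stop_force=10))
env.grip(0,45); env.dwell(.2); s=env.get_state(); print(s['opening'],s['gripper_force'],s['force'],s['tcp_pos'],injig(s['tcp_pos']),s['time'])
E
```

```text
[-0.74418221  0.60669441  0.38595888  1.93139641 -0.35312899  0.66953724
  0.76827768]
[-0.79993946  0.63818342  0.38442996  1.86864708 -0.35335392  0.70185506
  0.69770707]
[-0.88815657  0.70844176  0.52029224  1.79633342 -0.48493533  0.76688641
  0.20578317]
[-0.93921343  0.78396099  0.65066507  1.73206925 -0.61247292  0.83895782
 -0.21491987]
[0.55086905 0.1995798 ]
False
0.016513766821278097 43.8798987865448 [-1.35465058  0.32368529  6.02680437] [0.55119989 0.19992396 0.11462394] [-48.44925703  25.93175696] 15.05
```

```bash
python3 - <<'E'
from h import *
a0=1.088; 
env.movel(np.r_[knob(.0478,a0),Z],.05); env.dwell(.2)
s=env.get_state(); print(s['opening'],s['gripper_force'],s['force'],J.T@s['force'][:2],injig(s['tcp_pos']),s['time'])
p,d,c=snap('wrist','w3'); cv2.imwrite('pics/w3b.png',cv2.resize(p,(784,588),interpolation=cv2.INTER_CUBIC))
E
```

```text
0.016688708364112882 44.36595439910889 [-2.30919032 -4.67685612  7.95593391] [-1.43924592 -5.01337355] [-48.05153632  71.11151655] 16.3583
```

View pics/w3b.png

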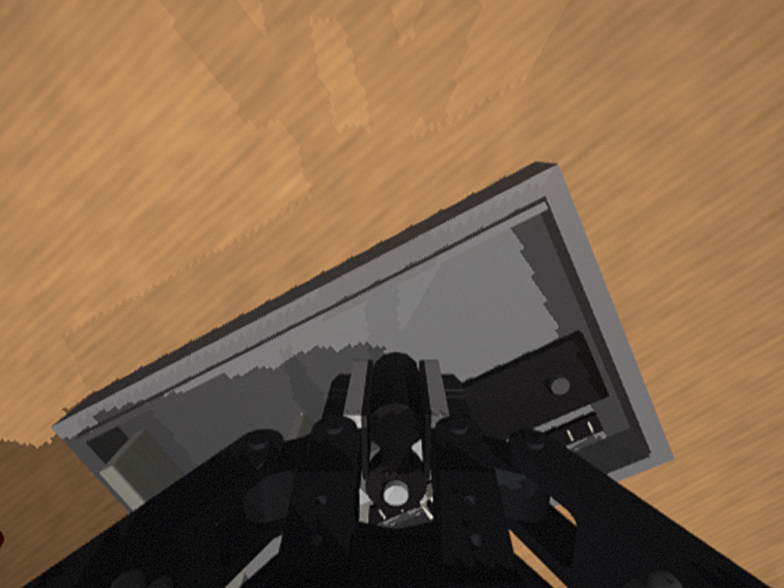

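The wrist picture (scaled 1.4×) shows the lever knob held between the pads at (396,400). The pivot screw is at (396,493), with index and mark just behind it near (395–430,515). By TCP the leg is about 2.5 mm short, so I'll trim with feedback and swing the lever.

```bash
cat >> h.py <<'E'
def step(leg,a,off,v=.04):
    env.movel(np.r_[knob(leg,a)+J@off,Z],v,rot=down(kyaw(a)))
    s=env.get_state(); e=knob(leg,a)-s['tcp_pos'][:2]
    return off+np.clip(J.T@e,-.002,.002), s
E
python3 - <<'E'
from h import *
leg=.0478; off=np.zeros(2); a0=1.088
for i in range(2): off,s=step(leg,a0,off); env.dwell(.1); print(off*1000,injig(s['tcp_pos']))
for a in np.linspace(a0,0,13)[1:]:
    off,s=step(leg,a,off); e=injig(s['tcp_pos'])-(J.T@(knob(leg,a)-O)-PIV)*1000
    f=J.T@s['force'][:2]; print(round(a,2),(off*1000).round(2),'err',e.round(2),'F',f.round(1),s['torque'].round(2)[2],round(s['time'],1))
    if np.hypot(*f)>30: break
np.save('off.npy',off)
env.dwell(.3); s=env.get_state(); print(injig(s['tcp_pos']),s['opening'],s['force'])
p,d,c=snap('wrist','w4'); cv2.imwrite('pics/w4b.png',cv2.resize(p[220:420,130:410],(784,560),interpolation=cv2.INTER_CUBIC))
E
```

```text
[-0.66679488  2.        ] [-48.04671453  71.16897312]
[-1.25718799  2.301652  ] [-48.12311629  73.0325212 ]
1.0 [-1.74  2.22] err [0.48 0.08] F [ 3.  -5.9] -0.3 17.4
0.91 [-2.03  2.34] err [ 0.29 -0.12] F [ 2.6 -4.6] -0.2 17.6
0.82 [-2.16  2.41] err [ 0.13 -0.07] F [ 4.2 -5.3] -0.09 17.9
0.73 [-2.19  2.45] err [ 0.03 -0.04] F [ 2.8 -6.1] -0.16 18.2
0.63 [-2.12  2.51] err [-0.07 -0.06] F [ 2.2 -5.5] -0.12 18.5
0.54 [-2.    2.51] err [-0.12  0.01] F [ 2.8 -5.7] -0.12 18.8
0.45 [-1.87  2.54] err [-0.14 -0.04] F [ 2.2 -5.9] -0.09 19.0
0.36 [-1.71  2.56] err [-0.15 -0.01] F [ 1.8 -5.6] -0.11 19.3
0.27 [-1.55  2.57] err [-0.16 -0.01] F [ 1.5 -5.5] -0.02 19.6
0.18 [-1.41  2.61] err [-0.15 -0.04] F [ 0.1 -7.3] -0.09 19.9
0.09 [-1.28  2.65] err [-0.12 -0.04] F [-0.  -5.8] -0.09 20.1
0.0 [-1.15  2.68] err [-0.14 -0.03] F [ 0.1 -6. ] -0.09 20.4
[ -0.19971206 102.77186756] 0.016458951684847352 [-1.05577202 -5.95947261  5.62760881]
```

View pics/w4b.png

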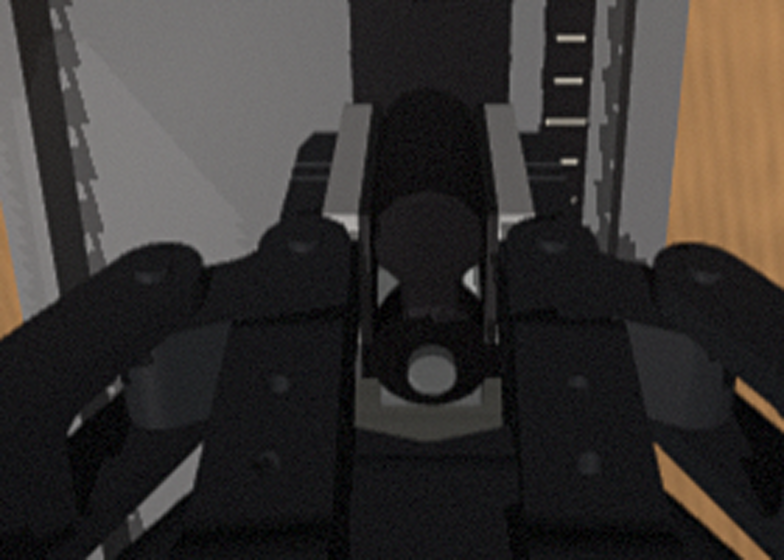

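The wrist picture shows the lever running straight along the leg to the pivot screw at (432,370), so it is nearly closed. The fingers hide the index and mark. I'll press gently onto the stop, trim the leg, and check from the other cameras.

```bash
python3 - <<'E'
from h import *
leg=.0478; off=np.load('off.npy'); x=off[0]
for i in range(8):
    x+=.0007
    env.movel(np.r_[knob(leg,0)+J@[x,off[1]],Z],.02,rot=down(kyaw(-.03))); env.dwell(.1)
    s=env.get_state(); f=J.T@s['force'][:2]; q=injig(s['tcp_pos']); off[1]+=np.clip((102.8-q[1])/1000,-.0005,.0005)
    print(round(x*1000,2),q.round(2),f.round(1),s['torque'][2].round(2))
    if f[0]<-6: break
np.save('off.npy',[x,off[1]]); print(s['time'])
w=np.r_[O+J@[.04,.008],.03]
for n in ('top','scene'):
    p,d,c=snap(n,n+'5'); M,t=cam(c); q=M@w+t; u,v=q[0]/q[2]*c['fx']+c['cx'],q[1]/q[2]*c['fy']+c['cy']; print(n,u,v,q[2],c['fx'])
    u,v=int(u),int(v); a=p[max(v-37,0):v+38,max(u-50,0):u+50]
    cv2.imwrite(f'pics/{n}5c.png',cv2.resize(a,None,fx=4,fy=4,interpolation=cv2.INTER_CUBIC))
a,b=cv2.imread('pics/top5c.png'),cv2.imread('pics/scene5c.png'); h=min(len(a),len(b)); cv2.imwrite('pics/c5.png',np.hstack([a[:h],b[:h]]))
E
```

```text
-0.45 [  0.55 102.8 ] [ 0.2 -5.1] 0.15
0.25 [  0.77 102.81] [-1.  -6.8] 0.14
0.95 [  0.91 102.91] [-3.2 -5.6] 0.21
1.65 [  1.07 102.92] [-6.  -6.2] 0.12
22.15
top 174.49034802419828 187.13088430531164 1.0722333625082623 497.4581198910154
scene 409.64430936335447 266.2886035048547 0.7033911422367204 415.8915973815555
```

View pics/c5.png

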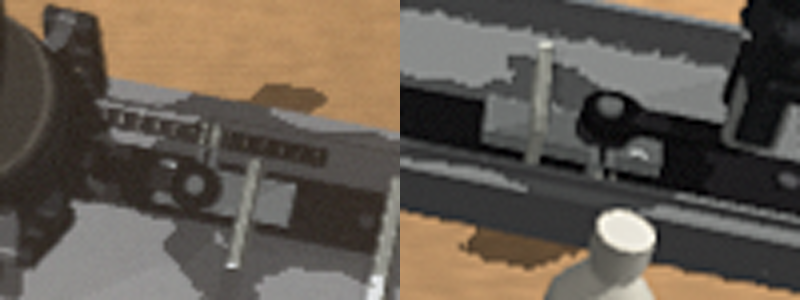

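Both views show the lever closed along the leg: top crop pivot at (195,185) and marker block at (213,143), scene crop pivot at (608,108). The index needs a closer crop.

```bash
python3 - <<'E'
from h import *
z=dict(np.load('pics/top5.npz')); u0,v0=158,175
a=z['p'][v0:v0+30,u0:u0+40]; a=cv2.convertScaleAbs(a,alpha=1.3); cv2.imwrite('pics/t5d.png',cv2.resize(a,None,fx=20,fy=20,interpolation=cv2.INTER_LANCZOS4))
M,t=cam(z)
for n,j,h in [('idx',[.036,.0078],.026),('mark',[.05,.0078],.025),('piv',[.02,.0078],.036)]:
    q=M@np.r_[O+J@j,h]+t; print(n,((q[0]/q[2]*z['fx']+z['cx']-u0+.5)*20).round(),((q[1]/q[2]*z['fy']+z['cy']-v0+.5)*20).round())
E
```

```text
idx 342.0 294.0
mark 371.0 170.0
piv 290.0 426.0
```

View pics/t5d.png

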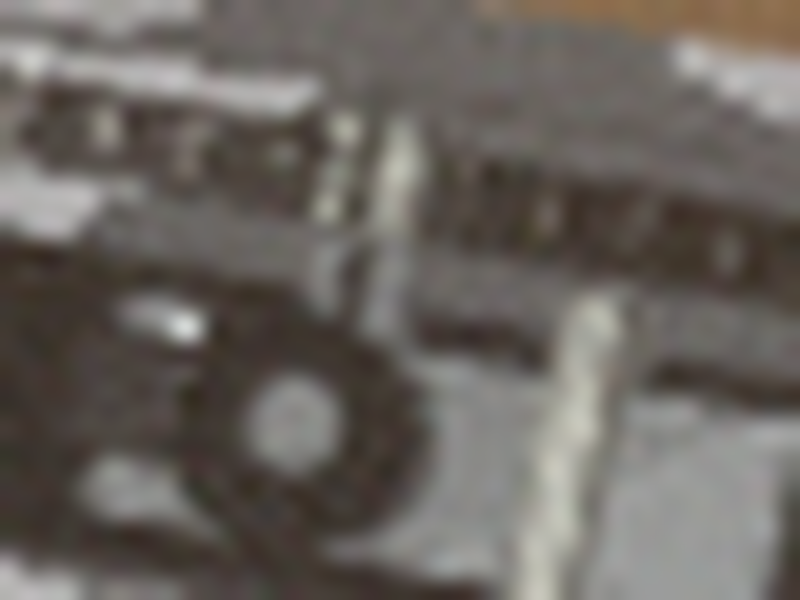

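In the enlarged top crop the index ridge is at about (348,280) and the mark ridge at about (365,175). They are nearly level; the leg is perhaps under 1 mm short. I'll check that with sub-pixel profiles along the jig's y axis.

```bash
cat > prof.py <<'E'
from h import *
def prof(f,jx,h,y0,w=.009):
    "brightness along jig y (mm) averaged over jig x"
    z=dict(np.load(f'pics/{f}.npz')); M,t=cam(z); g=cv2.cvtColor(z['p'],cv2.COLOR_BGR2GRAY).astype(np.float32)
    ys=y0+np.arange(-w,w+1e-6,.00025); I=0
    for x in jx:
        W=np.array([np.r_[O+J@[x,y],h] for y in ys]); q=W@M.T+t
        I=I+cv2.remap(g,(q[:,0]/q[:,2]*z['fx']+z['cx']).astype(np.float32)[None],(q[:,1]/q[:,2]*z['fy']+z['cy']).astype(np.float32)[None],cv2.INTER_CUBIC)[0]
    return ys*1000,I/len(jx)
def report(f,n,jx,h,y0):
    y,I=prof(f,jx,h,y0)
    c=np.abs(y-y0*1000)<2.6; i=np.where(c)[0][np.argmin(I[c])]
    d=np.maximum(I[i-8:i+9].max()*0.5+I[i]*.5-I[i-8:i+9],0); print(f,n,'dark at',y[i].round(2),'centroid',((d*y[i-8:i+9]).sum()/d.sum()).round(2),I[::4].astype(int))
E
python3 - <<'E'
from prof import *
for f,yi in (('w2',-.0402),('top5',.0078)):
    report(f,'idx',np.arange(.034,.0405,.001),.026,yi)
    report(f,'mark',np.arange(.045,.0505,.001),.025,.0078)
    y,I=prof(f,np.arange(.045,.0505,.001),.025,.0078)
E
```

```text
w2 idx dark at -39.95 centroid -40.3 [ 82  86  73  59  94 143 100  78  68  26  72 152 143 153 120  88  85  86
  86]
w2 mark dark at 7.8 centroid 7.71 [105  49  37  50 127 180 108 139  78  19 100 200 209 197  59  35  48  45
  50]
top5 idx dark at 6.8 centroid 6.86 [ 68  71  80  92 100  96  83  65  55  64  81  91  88  79  72  66  65  66
  65]
top5 mark dark at 8.55 centroid 8.64 [ 53  53  62  78  98 118 128 119  97  74  69  80  99 103  86  65  55  58
  61]
```

```bash
python3 - <<'E'
from prof import *
report('top3','idx',np.arange(.034,.0405,.001),.026,-.0402)
report('top3','mark',np.arange(.045,.0505,.001),.025,.0078)
s=env.get_state(); print(injig(s['tcp_pos']))
p,d,c=snap('top','top6'); report('top6','idx',np.arange(.034,.0405,.001),.026,.0068)
# independent check: pivot screw (bright disc) before/after in top view
for f,y in (('top3',-.040),('top6',.0075)):
    y_,I=prof(f,np.arange(.018,.0225,.001),.036,y); w=np.where(np.abs(y_-y*1000)<4.5,np.maximum(I-80,0),0); print(f,'pivot',(w*y_).sum()/w.sum())
E
```

```text
top3 idx dark at -39.7 centroid -39.92 [ 68  67  68  79  94 107 113 108  92  73  77 109 148 166 159 142 123 111
 107]
top3 mark dark at 8.05 centroid 7.94 [ 53  51  59  82 115 140 144 127 102  86  95 129 165 173 147 110  86  82
  81]
[  1.1010017  102.95051743]
top6 idx dark at 6.8 centroid 6.82 [ 66  68  73  83  94 101  96  82  64  55  64  81  89  86  78  71  66  65
  65]
top3 pivot -39.3040118730309
top6 pivot 7.396070186102411
```

Index and pivot both moved only about 46.7 mm, against the 47.85 mm needed (from the wrist and top views before the draw). I'll trim the leg out by 1.15 mm.

```bash
python3 - <<'E'
from prof import *
x,y=np.load('off.npy'); y+=.0004
tgt=104.1
for i in range(5):
    s=env.get_state(); q=injig(s['tcp_pos']); e=(tgt-q[1])/1000
    if abs(e)<.0001: break
    y+=e; env.movel(np.r_[knob(.0478,0)+J@[x,y],Z],.02,rot=down(kyaw(-.03))); env.dwell(.3)
    s=env.get_state(); print(y*1000,injig(s['tcp_pos']),J.T@s['force'][:2],s['time'])
np.save('off.npy',[x,y])
p,d,c=snap('top','top7'); report('top7','idx',np.arange(.034,.0405,.001),.026,.008); report('top7','mark',np.arange(.045,.0505,.001),.025,.008)
for f,y in (('top7',.0085),):
    y_,I=prof(f,np.arange(.018,.0225,.001),.036,y); w=np.where(np.abs(y_-y*1000)<4.5,np.maximum(I-80,0),0); print(f,'pivot',(w*y_).sum()/w.sum())
cv2.imwrite('pics/t7d.png',cv2.resize(p[175:205,158:198],None,fx=20,fy=20,interpolation=cv2.INTER_CUBIC))
E
```

```text
3.9967987302760073 [  1.07682022 104.59064026] [-5.64028244 -5.8972275 ] 22.85
3.5061584686547413 [  1.07402757 104.05900932] [-4.72965937 -5.30317546] 23.4
top7 idx dark at 8.0 centroid 7.97 [ 68  67  72  82  94 101  97  82  66  61  66  77  85  84  79  71  66  63
  65]
top7 mark dark at 8.5 centroid 8.65 [ 54  52  63  88 116 134 134 116  93  74  72  85 102 103  84  63  55  58
  59]
top7 pivot 8.942207817995952
```

View pics/t7d.png

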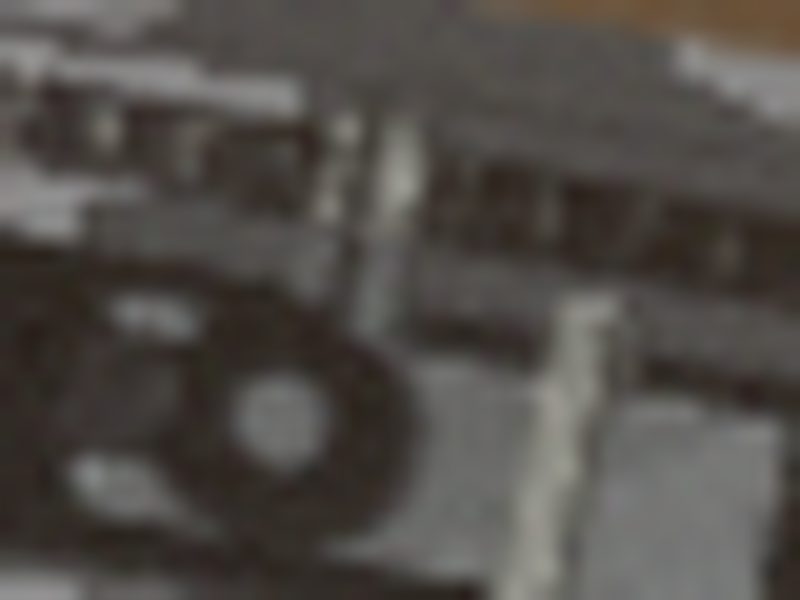

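The ridges now line up: index at (335,285), mark at (362,175). A quick depth check of the lid on the mat, then I hand in.

```bash
python3 - <<'E'
from h import *
z=dict(np.load('pics/top7.npz')); P=cloud(z['d'],z)
k=(P[...,2]>.05)&(P[...,2]<.062)&(P[...,1]<-.05)&(P[...,1]>-.4)&(P[...,0]<.66)&(P[...,0]>.42)
r=cv2.minAreaRect((P[k][:,:2]*1000).astype(np.float32)); print(k.sum(),r)
c=np.array(r[0])/1000
if k.sum()>3000 and np.hypot(*(c-[.5392,-.2266]))<.015:
    print(env.get_state()['opening']); print(job.job_done())
E
```

```text
7633 ((538.4454345703125, -227.46420288085938), (234.39552307128906, 144.2384796142578), 89.97916412353516)
0.016652458897991308
the job is handed in; nothing more can be done
None
```

I handed the job in at about 24 s, before any verdict was shown: the lid is upright within about 1 mm of the mat's centre, and the lever is held closed against its stop with the leg at its mark to within about 0.6 mm.

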